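Seat the heating block on its sloping base and insert the temperature probe

ROBOT

A 7-joint arm with a two-finger parallel gripper is mounted at the origin on a cart in front of the work surface, level with it; the furniture and walls round the work are solid. World frame = base frame: x ahead of the robot, y to its left, z up, the work surface at z = 0. Lengths are in m, angles in rad, forces in N, time in s.
With the tool pointing down it reaches from about 0.425 to 0.925 m from the base axis. Payload 6.8 kg.
Tool frame: the origin (TCP) lies between the finger pads; the fingertips stand 14 mm ahead of it and the grasp point (between the pads) lies 5 mm behind it; z points along the fingers, y is the line along which they close (so a half turn about z gives the same grasp; the last joint's range is limited). The gripper opens to 85 mm and grips with 20 to 120 N. Pads are 22 mm wide; open, the fingers measure 114 mm over their backs; the gripper's body (76 mm by 85 mm) begins 54 mm behind the grasp point. The pads swing forward as they close: fully open they stand 13 mm farther back than shut.
Start: joints at [1.212, 0.477, 0.022, 1.555, -0.011, 1.109, -0.083], TCP at [0.168, -0.654, 0.245] pointing down, gripper open.
Joint ranges: [-2.96, 2.96], [-0.34, 2.1], [-1.41, 1.46], [0.24, 2.44], [-1.37, 4.51], [0.17, 1.92], [-2.96, 2.96]. Speed limits (rad/s): [2.39, 2.39, 3.14, 3.14, 3.14, 3.14, 3.14].

INTERFACE

Orientations are given as a rotation vector (axis times angle).
In Python, from bench import r, eyes, ticket gives the robot as it stands. The module is installed in compiled form; this text tells all that it offers.
- The arm moves only by the tool arm_command, never from a script. Its argument "plan" is text: rows parted by semicolons, each of 4 numbers parted by spaces: the shift along the tool's x, y, z in m, then the turn about the tool's z in degrees. In form: tx ty tz yaw; .... A call has 1 to 20 rows; each row shifts and turns the commanded pose from where the row before left it, along the tool's axes as they then stand; what a row does not reach is not made up. A row lasts 1/8 s, in which the tool goes at most 62.5 mm and 10.7 degrees, less where a joint would pass 70% of its speed; a pose out of reach is approached as far as the arm can. A call is refused whole if a number of a shift passes 0.0625 or a number of a turn 10.7, either way. A call with a gripper value outside its range is refused whole. "hand" is the closure, from -1 (fully open) to 1 (shut), set as the call begins (left out, the last holds). The fingers move at their own pace and stop on an object; "grip_force" is the grip in N (left out, the last holds). Time passes only in rows, so rows that do not move let the fingers close. It gives the time, the measured TCP pose, the force, the opening and the grip force at its end, in the units of the state.
- r.get_obs(): the state, without advancing time (a new reading comes with each control period).
- eyes.grab_frame(name): name is "scene" or "top"; returns (picture, depth): 480x640x3 uint8, red, green, blue; 480x640 float32, m along the optical axis (not along the pixel's ray), 0 where there is no reading.
- eyes.calibration(name): a dict with "fov_y" (degrees; the focal length in pixels is half the picture's height over the tangent of half this angle, whatever the lens; pixels are square), "cx", "cy" (the principal point, pixels), "origin" and "attitude" of the camera in the world. Camera axes: x right, y up, looking along -z (the intrinsics and any distortion apply to the point x, -y, -z); pixel columns grow to the right and rows downward; lengths in m; the calibration is good to about 2 mm. A picture is of the moment at which its call begins. calibration takes no time and is no camera call.
- ticket.hand_in(): hands the job in; it is judged then, once.
The state is a dict: "clock": time; "joints": joint angles; "qvel": joint speeds; "tau": joint torques, N m; "tcp_pos": TCP position; "orientation": TCP orientation; "contact_force": force on the tool from outside, world axes, zero at the start; "moment": the same for the moment, N m; "grip_width": finger opening in m; "gripper_force": force on a finger pad.
Only numpy, scipy, OpenCV 4.12 (cv2) and the standard library are available. Lean on these libraries where they do the work, as an engineer would, in place of code of your own. Each camera call takes 0.05 s, during which the arm holds its last target. There are 200 camera calls.

TASK

Take the loose aluminium heating block and lower it gently onto the sloping deck of the white block heater, over the two locating pins, until it sits fully home, flat on the deck. Then take the blue-handled temperature probe out of the tube rack and slide it into the small bore in the middle of the block's top until it bottoms, so that the red ring on its shaft meets the block's top face. Leave both in place and let go, and do not shift the tubes, the bottle or the timer.

Things in the scene. Friction and masses are not known exactly. Their poses are not given: they have to be found in the camera images.
- heater: white wedge-shaped block heater, 170 deep (x) x 150 wide (y), fixed on the board; origin at the centre of its underside, x from its low front to its high back. Its top slopes at 25 degrees, 30 high in front, 109 at the back, with a black control panel low on the slope. Its front faces the robot's left, half turned to the robot.
- deck: dark steel plate on the heater's slope, 112 (x, up the slope) x 126 (y, level), fixed to it; origin in the middle of its top face; z is the face's normal, 25 degrees from vertical, leaning to the heater's front. Two steel pins stand along z at x = -30 and +30, y = 0: 12 diameter, 18 high, the top 7 tapering to a 5 mm tip.
- block: loose aluminium block, 90 (x) x 56 (y) x 60 high (z), 0.3 to 0.6 kg, standing on the board; origin at the centre of its underside. Underside: two blind holes, 14.6 diameter, 20 deep, at x = -30 and +30, y = 0, that fit the deck's pins either way round. Top: middle bore (see bore_mouth) and four 19 mm tube wells. Seated, its origin and axes match the deck's (or half turned). Grip it across the 56.
- bore_mouth (a point): centre of the block's top face, 60 mm above its origin: mouth of the blind bore, 13 mm diameter, 40 mm deep, running along the block's z axis. The play lets the inserted probe lean by up to 0.11 rad.
- rack: green bar rack for test tubes, 60 (x) x 130 (y) x 68 high, fixed on the board; origin at the centre of its underside. The probe hangs in the opening at x = -12, y = +24 (18 mm square), two tubes (tops 125 mm above the board) stand at the end y = -50; the other openings are empty.
- probe: temperature probe, 130 long, 70 g; origin at its tip, z along the shaft to the handle. Steel shaft, 10 diameter, to z = 58, lowest 7 tapered to a 4 mm tip; red ring with lower edge at z = 40; grey collar, 30 diameter, from 58 to 64; round blue handle, 24 diameter, from 64 to 130. Hangs upright in the rack by its collar, tip 10 mm above the board.
- probe_grip (a point): point on the axis of the probe's handle, 100 mm above its tip, a good height for the grip.
- tube_a: 15 ml tube with blue cap, 20 mm thick, 120 high, standing in the rack; origin at its foot. Leave alone.
- tube_b: 15 ml tube with red-tinted contents, 20 mm thick, 120 high, standing in the rack; origin at its foot. Leave alone.
- bottle: glass bottle with blue cap, 69 mm diameter, 142 high, on the board; origin at the centre of its underside. Leave alone.
- timer: white timer, 62 x 62 x 19 high, lying on the bench; origin at the centre of its underside. Leave alone.
- board: flat grey-blue work board, 13 mm thick (its top is 13 mm above the work surface), 275 (x) x 900 (y), fixed; origin at the centre of its underside. Heater, block, rack and bottle stand on it.

How it is judged:
By the outcome, as a careful person would: the job done as asked, in the order asked, and still so for the second after the job is handed in, with the robot touching nothing.
It also fails if it takes over 61 s, if anything falls off the work surface, if the arm or the gripper's body presses on something with over 40 N, if the wrist force passes 120 N, or if a joint passes its speed limit or range.

## Working session

There is one attempt and no reset: what is moved stays moved. The work goes in short steps, Python scripts to look and compute and a tool call to move; the robot and the scene stay as the last step left them, time stands still between calls to the robot, and variables do not carry over. Pictures are saved under pics/ and viewed, at most 10 in all, crops included, and the job is handed in when it is done.

Besides the shell and the picture viewer there is one more tool, called after "Request:" in YAML: its name, and indented under it one key for each argument. arm_command: Moves the arm, as the interface text tells. Its arguments: {"type":"object","properties":{"plan":{"type":"string"},"hand":{"type":"number"},"grip_force":{"type":"number"}},"required":["plan"]}

```bash
mkdir -p pics; cat > h.py <<'E'
import numpy as np, cv2
from scipy.spatial.transform import Rotation as R
from bench import r, eyes, ticket
def grab(n):
    p,d=eyes.grab_frame(n); np.savez(n+'.npz',p=p,d=d); return p,d
E
python3 - <<'E'
from h import *
for n in("scene","top"):
    p,d=grab(n); cv2.imwrite(f"pics/{n}0.png",p[...,::-1]); print(eyes.calibration(n))
print(r.get_obs())
E
```

```text
{'fov_y': 54.02919910000937, 'cx': 328.60090904099377, 'cy': 237.13989538003966, 'origin': array([ 0.0499283 , -0.69195609,  0.92873507]), 'attitude': array([ 0.77338699, -0.24164301, -0.52881408])}
{'fov_y': 47.96085578949713, 'cx': 323.7671912515951, 'cy': 235.71014717162302, 'origin': array([0.25046243, 0.0233827 , 1.5871482 ]), 'attitude': array([ 0.16274918, -0.13578605, -1.57626317])}
{'clock': 0.1, 'joints': array([ 1.21188021,  0.47770691,  0.02236295,  1.55638237, -0.01152132,
        1.10925766, -0.08311267]), 'qvel': array([-3.52088675e-04, -2.57446385e-03, -4.72693567e-04, -1.72931269e-03,
       -1.42240333e-03, -7.67208649e-05, -8.01803536e-04]), 'tau': array([ 5.56302024e-03, -5.97760141e+01,  1.61398083e+00, -2.81952435e+01,
        1.28103080e-02,  5.01927134e-03,  1.67285475e-05]), 'tcp_pos': array([ 0.16738789, -0.65338553,  0.24441777]), 'orientation': array([-3.11534118e+00, -3.92717591e-01,  4.87101268e-04]), 'contact_force': array([-0.71906685,  0.43003909, -0.8124288 ]), 'moment': array([-0.00103169, -0.00606187, -0.02931919]), 'gripper_force': 0.0, 'grip_width': 0.08491474039695683}
```

View pics/scene0.png

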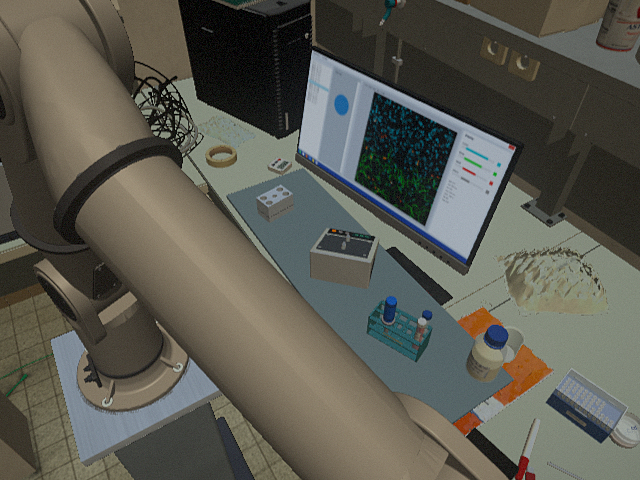

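View pics/top0.png

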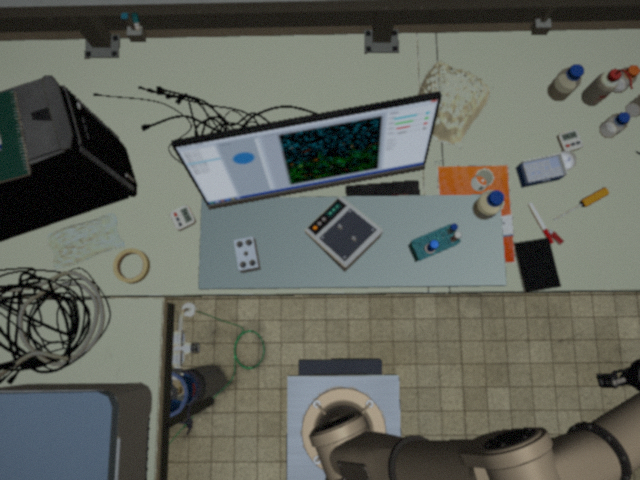

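The top view shows the block at (246,254), the heater at (343,233) with its panel toward the upper left, the rack at (435,243) with the probe near (432,245), the bottle at (489,204) and the timer at (183,217). The monitor stands behind the board. The scene view agrees: block (275,200), deck (343,245), probe (389,310).

```bash
cat >> h.py <<'E'
def cloud(n,p,d):
    c=eyes.calibration(n); f=240/np.tan(np.radians(c['fov_y']/2))
    v,u=np.mgrid[:480,:640]
    P=np.stack([(u-c['cx'])/f*d,-(v-c['cy'])/f*d,-d],-1)
    return P@R.from_rotvec(c['attitude']).as_matrix().T+c['origin']
def load(n):
    z=np.load(n+'.npz'); return z['p'],z['d'],cloud(n,z['p'],z['d'])
def project(n,X):
    c=eyes.calibration(n); f=240/np.tan(np.radians(c['fov_y']/2))
    q=(np.atleast_2d(X)-c['origin'])@R.from_rotvec(c['attitude']).as_matrix()
    return np.c_[c['cx']+f*q[:,0]/-q[:,2], c['cy']-f*q[:,1]/-q[:,2]]
E
python3 - <<'E'
from h import *
np.set_printoptions(precision=4,suppress=True)
def rect(Q,s):
    (c,sz,a)=cv2.minAreaRect(Q[:,:2].astype(np.float32)); print(s,len(Q),c,sz,a,'zmed',np.median(Q[:,2]))
boxes={'scene':dict(block=(250,178,300,225),heat=(300,220,385,292),rack=(360,285,440,365),bottle=(460,320,515,385),board=(290,290,340,310)),
'top':dict(block=(228,230,265,275),heat=(298,190,390,275),rack=(402,215,470,265),bottle=(470,185,510,220),board=(260,255,300,280))}
for n in boxes:
    p,d,P=load(n); print(n,'zero frac',(d==0).mean())
    B={k:(P[b[1]:b[3],b[0]:b[2]].reshape(-1,3)) for k,b in boxes[n].items()}
    b=B['board'];print('board z',np.median(b[:,2]),b[:,2].std())
    q=B['block'];rect(q[(q[:,2]>.064)&(q[:,2]<.085)],'blocktop')
    q=B['heat']; rect(q[q[:,2]>.03],'heater')
    # deck plane ransac
    rng=np.random.default_rng(0);best=None
    h=q[q[:,2]>.04]
    for _ in range(500):
        s=h[rng.choice(len(h),3,False)];nn=np.cross(s[1]-s[0],s[2]-s[0]);L=np.linalg.norm(nn)
        if L<1e-6: continue
        nn/=L; nn*=np.sign(nn[2]); 
        if nn[2]<.8 or nn[2]>.97: continue
        m=abs((h-s[0])@nn)<.003
        if best is None or m.sum()>best.sum(): best=m
    c=h[best].mean(0);nn=np.linalg.svd(h[best]-c)[2][2];nn*=np.sign(nn[2])
    print('slope plane',best.sum(),'c',c,'n',nn,'tilt',np.degrees(np.arccos(nn[2])),'front az',np.degrees(np.arctan2(nn[1],nn[0])))
    dd=(q-c)@nn; m=(dd>.007)&(dd<.03); print('pins n',m.sum()); print(np.c_[q[m],dd[m]][:40])
    q=B['rack']; m=q[:,2]>.1; print('rack high'); 
    rect(q[(q[:,2]>.025)&(q[:,2]<.085)],'rack')
    img=p[boxes[n]['rack'][1]:boxes[n]['rack'][3],boxes[n]['rack'][0]:boxes[n]['rack'][2]].reshape(-1,3)
    for lo,hi in((.143,.165),(.125,.142),(.10,.125)):
        mm=(q[:,2]>lo)&(q[:,2]<hi);print(lo,mm.sum(),np.c_[q[mm],img[mm]][::max(1,mm.sum()//14)])
    q=B['bottle'];q=q[q[:,2]>.14];print('bottle',len(q),q.mean(0) if len(q) else 0)
E
```

```text
scene zero frac 0.00408203125
board z 0.013665443181962611 0.30039775809475316
blocktop 433 (0.49331939220428467, 0.269536554813385) (0.09378140419721603, 0.06097602844238281) 10.195682525634766 zmed 0.07143697816575101
heater 3110 (0.3074933588504791, -0.2853688895702362) (0.9481126070022583, 0.1664159893989563) 47.691200256347656 zmed 0.08625458673969305
slope plane 1233 c [ 0.5501 -0.0153  0.0896] n [0.303  0.2845 0.9095] tilt 24.560335817102473 front az 43.20053432774034
pins n 54
[[ 0.7399  0.0881  0.0029  0.008 ]
 [ 0.7419  0.0861  0.0035  0.0086]
 [ 0.7398  0.0794  0.0097  0.0117]
 [ 0.74    0.079   0.0059  0.0082]
 [ 0.7431  0.0782  0.0051  0.0082]
 [ 0.7453  0.0714  0.0053  0.0072]
 [ 0.57    0.0077  0.0965  0.0189]
 [ 0.5642  0.0039  0.099   0.0183]
 [ 0.5662  0.0023  0.0994  0.0188]
 [ 0.5681  0.0007  0.0997  0.0192]
 [ 0.5644  0.0082  0.0919  0.0131]
 [ 0.564   0.0034  0.0961  0.0154]
 [ 0.5646 -0.0001  0.0986  0.0169]
 [ 0.5677 -0.0002  0.0971  0.0164]
 [ 0.5618  0.0044  0.0927  0.012 ]
 [ 0.5607 -0.0014  0.0981  0.0149]
 [ 0.565   0.0001  0.0947  0.0135]
 [ 0.5661 -0.00
[... 7576 characters left out ...]
 [ 0.5461 -0.3037  0.1108 28.     35.     36.    ]
 [ 0.5452 -0.3057  0.1011 34.     43.     44.    ]
 [ 0.5352 -0.312   0.108  62.     83.     86.    ]
 [ 0.5278 -0.3096  0.1174 53.     55.     55.    ]
 [ 0.5237 -0.3107  0.1238 68.     61.     56.    ]
 [ 0.5222 -0.3149  0.1166 65.     56.     54.    ]
 [ 0.5208 -0.3194  0.1087 58.     59.     59.    ]
 [ 0.5    -0.2361  0.1213 66.     66.     72.    ]
 [ 0.4979 -0.2367  0.1004 97.     96.     96.    ]
 [ 0.494  -0.2383  0.1065 71.     73.     79.    ]
 [ 0.492  -0.239   0.1019 93.     91.     90.    ]
 [ 0.4906 -0.2459  0.1096 29.     36.     56.    ]
 [ 0.4905 -0.2541  0.1097 72.     74.     81.    ]]
bottle 209 [ 0.6141 -0.4074  0.202 ]
```

```bash
python3 - <<'E'
from h import *
out=[]
for n,b in(('scene',(300,220,390,295)),('scene',(355,285,445,360)),('scene',(245,175,305,225)),('top',(298,190,388,265)),('top',(400,210,470,268)),('top',(225,228,270,278))):
    p=load(n)[0][b[1]:b[3],b[0]:b[2],::-1]; out.append(cv2.resize(p,(266,266*p.shape[0]//p.shape[1]),interpolation=cv2.INTER_CUBIC))
H=300
out=[np.pad(o,((0,max(0,H-o.shape[0])),(0,0),(0,0)))[:H] for o in out]
cv2.imwrite('pics/crops.png',np.vstack([np.hstack(out[:3]),np.hstack(out[3:])]))
E
```

```text
(no output)
```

View pics/crops.png

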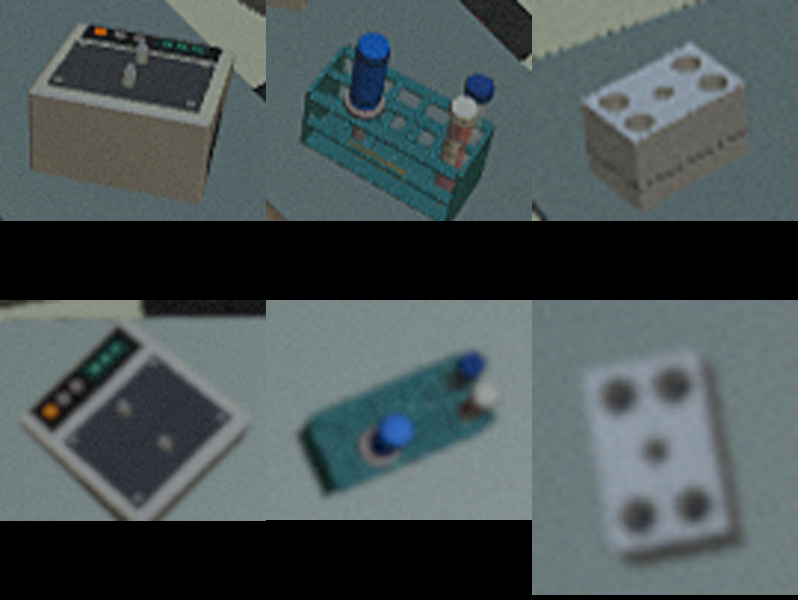

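The crops show the wells and bore clearly. Top view, block centre is about (246.0,253.3); scene view, about (274.4,195.8). Both pins show as bright stubs, and the probe's blue handle stands clear of the other rack openings.

```bash
python3 - <<'E'
from h import *
np.set_printoptions(precision=4,suppress=True)
def ray(n,uv,z):
    c=eyes.calibration(n); f=240/np.tan(np.radians(c['fov_y']/2)); uv=np.atleast_2d(uv)
    d=np.c_[(uv[:,0]-c['cx'])/f,-(uv[:,1]-c['cy'])/f,-np.ones(len(uv))]@R.from_rotvec(c['attitude']).as_matrix().T
    return c['origin']+d*((z-c['origin'][2])/d[:,2])[:,None]
crop=lambda o,s,off,pts:np.array(o)+(np.array(pts)-np.array(off))/s
bt=crop((225,228),266/45,(532,300),[(620,395),(673,385),(638,515),(693,503),(655,450)])
bs=crop((245,175),266/60,(532,0),[(613,102),(639,121),(685,63),(712,82),(663,93)])
for n,q in(('top',bt),('scene',bs)):
    X=ray(n,q,.073)[:,:2]; m=X[:4].mean(0)
    print(n,'block wells',m,'bore',X[4]); rect=cv2.minAreaRect(X[:4].astype(np.float32)); print(rect)
az=np.radians(44); t=np.radians(25)
nz=np.array([np.sin(t)*np.cos(az),np.sin(t)*np.sin(az),np.cos(t)])
up=np.array([-np.cos(t)*np.cos(az),-np.cos(t)*np.sin(az),np.sin(t)]); lat=np.cross(nz,up)
for n,b in(('scene',(300,220,385,292)),('top',(298,190,390,275))):
    p,d,P=load(n); 
    q=P[b[1]:b[3],b[0]:b[2]].reshape(-1,3); col=p[b[1]:b[3],b[0]:b[2]].reshape(-1,3).astype(int)
    near=np.hypot(q[:,0]-.548,q[:,1]+.014)<.04
    dark=near&(col.max(1)<90)&(q[:,2]>.06); 
    h0=np.median(q[dark]@nz); print(n,'deck h0',h0,dark.sum())
    c=eyes.calibration(n)['origin']
    dd=q@nz-h0; m=near&(dd>.006)&(dd<.022); S=q[m]@up; L=q[m]@lat; mid=np.median(S)
    mid=(S.min()+S.max())/2
    v=c-np.array([.548,-.014,.1]); v2=np.array([v@up,v@lat]); v2/=np.linalg.norm(v2)
    C=[]
    for k in(S<mid,S>=mid):
        C.append(np.array([S[k].mean(),L[k].mean()])); print(' pin',k.sum(),C[-1],'dd',dd[m][k].mean())
    C=np.array(C); print(' sep',C[1]-C[0]); mc=C.mean(0)
    for off in(0,.003): 
        e=mc-v2*off; print('  deck origin off',off,up*e[0]+lat*e[1]+nz*h0)
    o=up*mc[0]+lat*mc[1]+nz*h0
    # slope outline
    A=P[b[1]-10:b[3]+10,b[0]-10:b[2]+10].reshape(-1,3); A=A[(abs(A@nz-h0)<.006)&(A[:,2]>.035)&(np.hypot(*(A[:,:2]-o[:2]).T)<.16)]
    print(' slope rect',cv2.minAreaRect(np.c_[A@up,A@lat].astype(np.float32)))
    hh=cv2.cvtColor(p,cv2.COLOR_RGB2HSV); 
    rb=(360,285,440,365) if n=='scene' else (402,215,470,265)
    sl=np.s_[rb[1]:rb[3],rb[0]:rb[2]]
    blue=(hh[sl][...,0]>98)&(hh[sl][...,0]<120)&(hh[sl][...,1]>150)&(hh[sl][...,2]>145)&(P[sl][...,0]<.525)
    vv,uu=np.nonzero(blue); uv=np.array([uu.mean()+rb[0],vv.mean()+rb[1]]); print(' probe top',len(uu),uv,ray(n,uv,.153))
    print(' depth centroid',P[sl][blue].mean(0))
    # rack top plane
    rk=P[sl].reshape(-1,3); cc=hh[sl].reshape(-1,3); g=(cc[:,0]>80)&(cc[:,0]<98)&(cc[:,1]>80)&(rk[:,2]>.072)&(rk[:,2]<.088)
    print(' rack top',cv2.minAreaRect(rk[g][:,:2].astype(np.float32)))
p,d,P=load('top'); A=P.reshape(-1,3)
m=(A[:,2]>.05)&(A[:,0]>.62)&(A[:,0]<1)&(A[:,1]>-.3)&(A[:,1]<.4)
for y in np.arange(-.25,.4,.1):
    k=m&(abs(A[:,1]-y)<.05); print('obst y',y,A[k][:,0].min() if k.any() else None, A[k][A[k][:,0].argmin(),2] if k.any() else None)
o=r.get_obs(); M=R.from_rotvec(o['orientation']).as_matrix(); print(M)
E
```

```text
top block wells [0.4934 0.2701] bore [0.4931 0.2706]
((0.49323534965515137, 0.2701953053474426), (0.05941515043377876, 0.026927635073661804), 10.18177604675293)
scene block wells [0.494  0.2687] bore [0.4936 0.2674]
((0.4939831495285034, 0.2684442400932312), (0.05984120070934296, 0.027110757306218147), 11.157041549682617)
scene deck h0 0.24571057606269994 265
 pin 18 [-0.328   0.3915] dd 0.012586386632695132
 pin 23 [-0.2682  0.3905] dd 0.01169738160385189
 sep [ 0.0599 -0.001 ]
  deck origin off 0 [ 0.5406 -0.0214  0.0967]
  deck origin off 0.003 [ 0.5423 -0.0193  0.0954]
 slope rect ((-0.32074758410453796, 0.39047133922576904), (0.18992088735103607, 0.14947597682476044), 0.07557151466608047)
 probe top 59 [391.1695 300.1017] [[ 0.4997 -0.2518  0.153 ]]
 depth centroid [ 0.4923 -0.2589  0.1657]
 rack top ((0.5197771191596985, -0.2689603567123413), (0.0628683939576149, 0.1304791420698166), 22.047626495361328)
top deck h0 0.24769183447284782 564
 pin 25 [-0.3291  0.3871] dd 0.011078295713202261
 pin 17 [-0.2718  0.3874] dd 0.01218572604314169
 sep [0.0573 0.0003]
  deck origin off 0 [
[... 218 characters left out ...]
 243.7955] [[ 0.5003 -0.2498  0.153 ]]
 depth centroid [ 0.5003 -0.2497  0.1532]
 rack top ((0.5194714069366455, -0.2650718688964844), (0.05830233916640282, 0.12837886810302734), 22.108428955078125)
obst y -0.25 0.7229678905476824 0.09696907579122405
obst y -0.15 0.7046658062057283 0.09339562814090407
obst y -0.04999999999999999 0.6201267375508341 0.06974138770611726
obst y 0.050000000000000044 0.6200666111163349 0.05850517229106278
obst y 0.15000000000000002 0.6526220714696492 0.09218041430617929
obst y 0.25 0.6334670810582547 0.10362335342098361
obst y 0.3500000000000001 0.6209440712985608 0.09934819396961458
[[ 0.9687  0.2482 -0.0005]
 [ 0.2482 -0.9687  0.0015]
 [-0.0001 -0.0016 -1.    ]]
```

Request:
arm_command:
  plan: "0.035 -0.026 0 0; 0.035 -0.026 0 0; 0.035 -0.026 0 0; 0.035 -0.026 0 0; 0.035 -0.026 0 0; 0.035 -0.026 0 0; 0.035 -0.026 0 0; 0.035 -0.026 0 0; 0.035 -0.026 0 0; 0.035 -0.026 0 0; 0.035 -0.026 0 0; 0.035 -0.026 0 0; 0.01 -0.042 0 0; 0.01 -0.042 0 0; 0.01 -0.042 0 0; 0.01 -0.042 0 0; 0.01 -0.042 0 0; 0.01 -0.042 0 0; 0.01 -0.042 0 0; 0.01 -0.042 0 0"
  hand: -1
  grip_force: 20

```text
clock: 2.6
tcp_pos: [0.4907, 0.0991, 0.2451]
orientation: [3.117, 0.393, -0.001]
contact_force: [1.0, 0.2, 0.3]
grip_width: 0.0858
gripper_force: 0.0
```

```bash
cat >> h.py <<'E'
def delta(x,y,z,az):
    """print tool-frame move (shift first, then yaw) to bring TCP to x,y,z with tool x at azimuth az (deg)"""
    o=r.get_obs(); M=R.from_rotvec(o['orientation']).as_matrix()
    a=np.degrees(np.arctan2(M[1,0],M[0,0])); d=(np.array([x,y,z])-o['tcp_pos'])@M
    print('t',round(o['clock'],2),'tcp',o['tcp_pos'].round(4),'az',a.round(2),'F',o['contact_force'].round(1),'shift',d.round(4),'yaw',round(-(az-a),2),'w',round(o['grip_width'],4),'gf',round(o['gripper_force'],1))
E
python3 -c "
from h import *
delta(.4937,.2693,.05,10.5)"
```

```text
t 2.6 tcp [0.4907 0.0991 0.2451] az 14.36 F [1.  0.2 0.3] shift [ 0.0452 -0.1641  0.1951] yaw 3.86 w 0.0858 gf 0.0
```

Request:
arm_command:
  plan: "0.009 -0.033 0 0; 0.009 -0.033 0 0; 0.009 -0.033 0 0; 0.009 -0.033 0 0; 0.009 -0.032 0 0; 0 0 0.03 3.9; 0 0 0.04 0; 0 0 0.03 0; 0 0 0 0; 0 0 0 0"

```text
clock: 3.85
tcp_pos: [0.4945, 0.2684, 0.1463]
orientation: [-3.128, -0.287, -0.002]
contact_force: [0.6, 0.0, 0.5]
grip_width: 0.0854
gripper_force: 0.0
```

```bash
python3 -c "
from h import *
delta(.4937,.2693,.05,10.5)"
```

```text
t 3.85 tcp [0.4945 0.2684 0.1463] az 10.47 F [0.6 0.  0.5] shift [-0.0007 -0.001   0.0963] yaw -0.03 w 0.0854 gf 0.0
```

Request:
arm_command:
  plan: "0 -0.001 0.035 0; 0 0 0.035 0; 0 0 0.02 0; 0 0 0.006 0; 0 0 0 0"

```text
clock: 4.47
tcp_pos: [0.4944, 0.2693, 0.0501]
orientation: [-3.128, -0.287, -0.002]
contact_force: [0.4, 0.4, -0.1]
grip_width: 0.0856
gripper_force: 0.0
```

Request:
arm_command:
  plan: "0 0 0 0; 0 0 0 0; 0 0 0 0; 0 0 0 0; 0 0 0 0; 0 0 0 0"
  hand: 1
  grip_force: 35

```text
clock: 5.22
tcp_pos: [0.4945, 0.27, 0.0506]
orientation: [-3.127, -0.287, -0.003]
contact_force: [-1.0, 0.3, 6.5]
grip_width: 0.0554
gripper_force: 39.3
```

Request:
arm_command:
  plan: "0 0 -0.02 0; 0 0 -0.03 0; 0 0 -0.03 0; 0 0 0 0"

```text
clock: 5.72
tcp_pos: [0.495, 0.2695, 0.1318]
orientation: [-3.127, -0.286, -0.007]
contact_force: [-0.1, -0.1, -5.8]
grip_width: 0.056
gripper_force: 39.8
```

```bash
python3 - <<'E'
from h import *
delta(.5425,-.0174,.2,44)
out=[]
for n,b in(('scene',(230,140,330,230)),('top',(215,215,285,278))):
    p,d=grab(n); c=p[b[1]:b[3],b[0]:b[2],::-1]; out.append(cv2.resize(c,(400,360),interpolation=cv2.INTER_CUBIC))
cv2.imwrite('pics/grip.png',np.hstack(out))
E
```

```text
t 5.72 tcp [0.495  0.2695 0.1318] az 10.45 F [-0.1 -0.1 -5.8] shift [-0.005   0.2907 -0.0686] yaw -33.55 w 0.056 gf 39.8
```

View pics/grip.png

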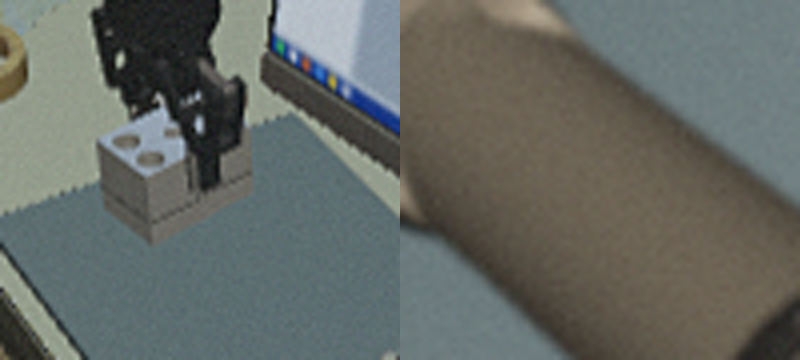

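The block is held level (left crop, block at about (180,180)), with a measured weight of about 0.55 kg. The tool cannot tilt, so I'll turn the block in the light grip by pressing it flush on bare deck beside the pins, then lift it over the pins.

Request:
arm_command:
  plan: "0 0 -0.015 -8.4; 0 0 -0.015 -8.4; 0 0 -0.015 -8.4; 0 0 -0.014 -8.4; 0 0 0 0"

```text
clock: 6.45
tcp_pos: [0.4936, 0.2686, 0.1875]
orientation: [-2.913, -1.176, 0.001]
contact_force: [0.6, 0.8, -5.8]
grip_width: 0.0553
gripper_force: 39.8
```

```bash
cat >> h.py <<'E'
AZ=np.radians(44); T=np.radians(25)
hd=np.array([np.cos(AZ),np.sin(AZ),0]); Z=np.array([0,0,1.])
nz=np.sin(T)*hd+np.cos(T)*Z; up=-np.cos(T)*hd+np.sin(T)*Z; lat=np.cross(nz,up)
O=np.array([.5425,-.0174,.0958]); G=.0426   # deck origin, grasp height on block
def tcp_level(lift=0,l=0): # level block, uphill edge touching deck (+lift), lateral l
    return O+.045*up+l*lat+.045*hd+(G+lift)*Z-.005*Z+.0009*hd
def tcp_seat(lift=0,l=0):
    return O+l*lat+(G+lift)*nz-.005*Z+.0009*up*-1
E
python3 -c "
from h import *
print(tcp_level(.015,-.04),tcp_level(0,-.04),tcp_seat(0,-.04),tcp_seat())
delta(*tcp_level(.03,-.04),44)"
```

```text
[0.51839392 0.01492757 0.16741782] [0.51839392 0.01492757 0.15241782] [0.52825108 0.02444652 0.12902836] [ 0.55603741 -0.00432707  0.12902836]
t 6.45 tcp [0.4936 0.2686 0.1875] az 43.98 F [ 0.6  0.8 -5.8] shift [-0.1583  0.1998  0.0051] yaw -0.02 w 0.0553 gf 39.8
```

Request:
arm_command:
  plan: "-0.026 0.033 0 0; -0.026 0.033 0 0; -0.026 0.033 0 0; -0.026 0.033 0 0; -0.027 0.034 0 0; -0.027 0.034 0.005 0; 0 0 0.015 0; 0 0 0 0; 0 0 0 0"

```text
clock: 7.58
tcp_pos: [0.519, 0.0169, 0.168]
orientation: [-2.91, -1.18, 0.001]
contact_force: [-0.5, 1.1, -4.7]
grip_width: 0.0556
gripper_force: 39.7
```

```bash
python3 -c "
from h import *
delta(*tcp_level(0,-.04),44)
delta(*tcp_seat(0,-.04),44)"
```

```text
t 7.58 tcp [0.519  0.0169 0.168 ] az 44.14 F [-0.5  1.1 -4.7] shift [-0.0018  0.001   0.0156] yaw 0.14 w 0.0556 gf 39.7
t 7.58 tcp [0.519  0.0169 0.168 ] az 44.14 F [-0.5  1.1 -4.7] shift [0.0119 0.001  0.039 ] yaw 0.14 w 0.0556 gf 39.7
```

Lower until contact at a 20 N grip.

Request:
arm_command:
  plan: "-0.001 0.001 0.006 0; 0 0 0.005 0; 0 0 0.003 0; 0 0 0.002 0; 0 0 0.002 0; 0 0 0 0"
  grip_force: 20

```text
clock: 8.32
tcp_pos: [0.5201, 0.0144, 0.151]
orientation: [2.912, 1.179, 0.003]
contact_force: [-0.5, 1.5, 2.3]
grip_width: 0.0558
gripper_force: 40.7
```

Request:
arm_command:
  plan: "0 0 0.002 0; 0.001 0 0.002 0; 0.001 0 0.002 0; 0 0 0 0"

```text
clock: 8.82
tcp_pos: [0.5232, 0.0172, 0.146]
orientation: [-2.911, -1.18, -0.009]
contact_force: [1.8, 4.9, 5.6]
grip_width: 0.0557
gripper_force: 42.0
```

```bash
python3 -c "
from h import *
delta(*tcp_seat(0,-.04),44)"
```

```text
t 8.82 tcp [0.5232 0.0172 0.146 ] az 44.13 F [1.8 4.9 5.6] shift [ 0.0086 -0.0017  0.017 ] yaw 0.13 w 0.0557 gf 42.0
```

Request:
arm_command:
  plan: "0.002 0 0.004 0; 0.002 0 0.004 0; 0.002 0 0.003 0; 0.002 -0.001 0.003 0; 0.001 -0.001 0.003 0; 0 0 0 0"

```text
clock: 9.57
tcp_pos: [0.5298, 0.024, 0.1293]
orientation: [2.91, 1.179, 0.013]
contact_force: [6.8, 2.7, 3.7]
grip_width: 0.0555
gripper_force: 44.7
```

```bash
python3 - <<'E'
from h import *
delta(*tcp_seat(0,-.04),44)
b=(280,180,400,300)
p,d=grab('scene'); cv2.imwrite('pics/tilt.png',cv2.resize(p[b[1]:b[3],b[0]:b[2],::-1],(590,590),interpolation=cv2.INTER_CUBIC))
E
```

```text
t 9.57 tcp [0.5298 0.024  0.1293] az 44.11 F [6.8 2.7 3.7] shift [-0.0008 -0.0014  0.0002] yaw 0.11 w 0.0555 gf 44.7
```

View pics/tilt.png

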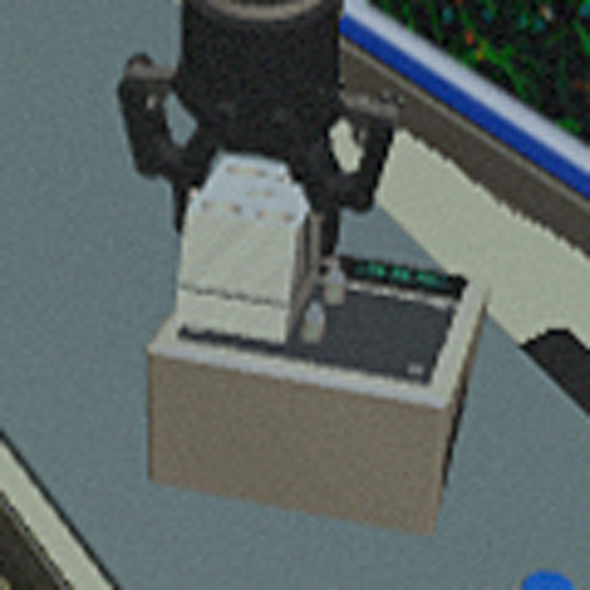

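The block has tilted and lies on the deck beside the pins. One small press to make it flush, then I'll measure where it sits relative to the deck.

Request:
arm_command:
  plan: "-0.001 0 0.002 0; 0 0 0.001 0; 0 0 0 0; 0 0 0 0"

```text
clock: 10.12
tcp_pos: [0.5304, 0.0244, 0.1273]
orientation: [2.91, 1.179, 0.018]
contact_force: [7.0, 3.9, 8.3]
grip_width: 0.0558
gripper_force: 45.5
```

```bash
cat >> h.py <<'E'
def blockpose(n='scene',c0=None,tag=''):
    p,d=grab(n); P=cloud(n,p,d).reshape(-1,3); col=p.reshape(-1,3).astype(int)
    q=P-c0; s,l,h=q@up,q@lat,q@nz          # c0: expected block origin
    bright=col.min(1)>105
    m=(abs(s)<.06)&(abs(l)<.05)&(h>.045)&(h<.075)&bright
    A=q[m]; k=abs(A@nz-np.median(A@nz))<.01; A=A[k]
    N=np.linalg.svd(A-A.mean(0))[2][2]; N*=np.sign(N[2])
    print(tag,n,'top n',k.sum(),'h',np.median(A@nz).round(4),'tilt',np.degrees(np.arctan2(N@hd,N[2])).round(1),'roll',np.degrees(N@lat).round(1),
     's range',np.percentile(A@up,[1,99]).round(4),'l range',np.percentile(A@lat,[1,99]).round(4))
    e=(abs(l)<.05)&(h>.005)&(h<.055)&(s>.03)&(s<.06)&bright   # uphill end face
    B=q[e]; print('  end face s',np.median(B@up).round(4),len(B),'l range',np.percentile(B@lat,[2,98]).round(4))
E
python3 - <<'E'
from h import *
delta(*tcp_seat(0,-.04),44)
blockpose('scene',O-.04*lat)
E
```

```text
t 10.12 tcp [0.5304 0.0244 0.1273] az 44.12 F [7.  3.9 8.3] shift [-0.0015 -0.0015 -0.0018] yaw 0.12 w 0.0558 gf 45.5
 scene top n 319 h 0.0585 tilt 22.1 roll -0.8 s range [-0.0426  0.0481] l range [-0.0281  0.0296]
  end face s 0.0446 457 l range [-0.0245  0.0406]
```

Request:
arm_command:
  plan: "0.003 0 -0.007 0; 0.004 0 -0.009 0; 0.004 0 -0.009 0; 0.001 0.01 -0.002 0; 0 0.01 0 0; 0 0.01 0 0; 0 0.008 0 0; 0 0 0 0; 0 0 0 0"

```text
clock: 11.3
tcp_pos: [0.5599, 0.0036, 0.1511]
orientation: [-2.912, -1.179, 0.001]
contact_force: [0.8, 0.5, -5.5]
grip_width: 0.0554
gripper_force: 44.1
```

```bash
cat >> h.py <<'E'
SEAT=np.array([.5578,-.0052,.1277])
E
python3 - <<'E'
from h import *
delta(*(SEAT+.025*nz),44)
blockpose('scene',O+.025*nz)
b=(280,180,400,300)
p=np.load('scene.npz')['p']; cv2.imwrite('pics/over.png',cv2.resize(p[b[1]:b[3],b[0]:b[2],::-1],(590,590),interpolation=cv2.INTER_CUBIC))
E
```

```text
t 11.3 tcp [0.5599 0.0036 0.1511] az 44.08 F [ 0.8  0.5 -5.5] shift [0.0029 0.0049 0.0008] yaw 0.08 w 0.0554 gf 44.1
 scene top n 328 h 0.058 tilt 22.1 roll -0.5 s range [-0.0383  0.0519] l range [-0.0302  0.0257]
  end face s 0.0484 465 l range [-0.029   0.0244]
```

View pics/over.png

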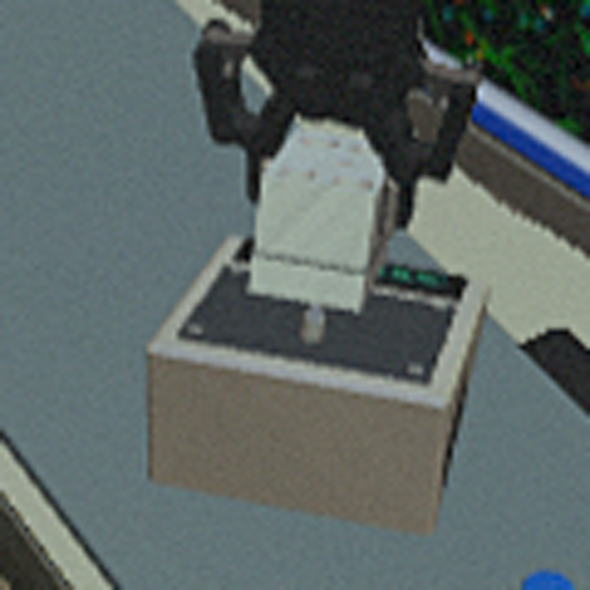

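It hangs right above the pins, about 3 mm too far uphill and 4 mm short sideways. Its tilt reads the same as when it was flush. I'll correct and lower along the normal.

Request:
arm_command:
  plan: "0.0027 0.0043 0.0008 0; -0.0017 0 0.0036 0; -0.0013 0 0.0027 0; 0 0 0 0; 0 0 0 0"

```text
clock: 11.98
tcp_pos: [0.5629, 0.0001, 0.1442]
orientation: [-2.912, -1.179, 0.0]
contact_force: [-0.1, -0.5, -5.0]
grip_width: 0.0556
gripper_force: 44.1
```

```bash
python3 - <<'E'
from h import *
delta(*(SEAT+.018*nz),44)
blockpose('scene',O+.018*nz)
E
```

```text
t 11.97 tcp [5.629e-01 1.000e-04 1.442e-01] az 44.07 F [-0.1 -0.5 -5. ] shift [0.0002 0.0002 0.0002] yaw 0.07 w 0.0556 gf 44.1
 scene top n 324 h 0.0587 tilt 22.1 roll -0.3 s range [-0.0413  0.0494] l range [-0.0256  0.0294]
  end face s 0.0458 458 l range [-0.0245  0.0294]
```

Request:
arm_command:
  plan: "-0.0013 0 0.0027 0; -0.0013 0 0.0027 0; -0.0008 0 0.0018 0; 0 0 0 0"

```text
clock: 12.52
tcp_pos: [0.5603, -0.0024, 0.1368]
orientation: [-2.912, -1.178, 0.001]
contact_force: [0.2, 0.2, -5.6]
grip_width: 0.0555
gripper_force: 44.1
```

Request:
arm_command:
  plan: "-0.0008 0 0.0018 0; -0.0008 0 0.0018 0; -0.0008 0 0.0018 0; 0 0 0 0"

```text
clock: 13.02
tcp_pos: [0.5586, -0.0041, 0.1314]
orientation: [-2.912, -1.178, 0.001]
contact_force: [-0.1, 0.2, -4.9]
grip_width: 0.0554
gripper_force: 44.1
```

```bash
python3 - <<'E'
from h import *
delta(*(SEAT+.005*nz),44)
E
```

```text
t 13.03 tcp [ 0.5586 -0.0041  0.1314] az 44.06 F [-0.1  0.2 -4.9] shift [ 0.0008  0.0002 -0.0008] yaw 0.06 w 0.0554 gf 44.1
```

Request:
arm_command:
  plan: "-0.0006 0 0.0018 0; -0.0006 0 0.0014 0; -0.0004 0 0.001 0; 0 0 0.001 0; 0 0 0 0; 0 0 0 0"

```text
clock: 13.78
tcp_pos: [0.5584, -0.0047, 0.1271]
orientation: [2.912, 1.179, 0.002]
contact_force: [-0.4, 0.4, 3.1]
grip_width: 0.0557
gripper_force: 44.8
```

```bash
python3 - <<'E'
from h import *
delta(*(SEAT),44)
blockpose('scene',O)
E
```

```text
t 13.78 tcp [ 0.5584 -0.0047  0.1271] az 44.07 F [-0.4  0.4  3.1] shift [-0.0007 -0.0001 -0.0006] yaw 0.07 w 0.0557 gf 44.8
 scene top n 333 h 0.0584 tilt 22.2 roll -0.6 s range [-0.0437  0.0479] l range [-0.0256  0.0304]
  end face s 0.0446 452 l range [-0.0241  0.0297]
```

Request:
arm_command:
  plan: "-0.0003 0 0.001 0; 0 0 0 0"

```text
clock: 14.08
tcp_pos: [0.5585, -0.0047, 0.127]
orientation: [2.912, 1.178, 0.004]
contact_force: [-3.5, 0.8, 12.7]
grip_width: 0.0556
gripper_force: 46.0
```

Request:
arm_command:
  plan: "0 0 0 0; 0 0 0 0; 0 0 0 0; 0 0 0 0; 0 0 0 0"
  hand: -1

```text
clock: 14.7
tcp_pos: [0.5574, -0.0053, 0.1253]
orientation: [-2.912, -1.179, 0.0]
contact_force: [0.4, 0.3, 0.9]
grip_width: 0.0853
gripper_force: 0.0
```

Request:
arm_command:
  plan: "0 0 -0.02 0; 0 0 -0.04 0; 0 0 -0.04 0; 0 0 0 0"

```text
clock: 15.2
tcp_pos: [0.5595, -0.0049, 0.2287]
orientation: [2.91, 1.178, 0.009]
contact_force: [1.2, -0.7, -0.4]
grip_width: 0.0855
gripper_force: 0.0
```

```bash
python3 - <<'E'
from h import *
delta(.5,-.2508,.2,44)
blockpose('scene',O)
E
```

```text
t 15.2 tcp [ 0.5595 -0.0049  0.2287] az 44.06 F [ 1.2 -0.7 -0.4] shift [-0.2139  0.1352  0.0283] yaw 0.06 w 0.0855 gf 0.0
 scene top n 356 h 0.0583 tilt 22.5 roll -0.0 s range [-0.0446  0.0481] l range [-0.0247  0.0301]
  end face s 0.0445 450 l range [-0.024   0.0298]
```

Block seated and unchanged after release. Next the probe, with a half-open hand.

Request:
arm_command:
  plan: "-0.0267 0.0169 0 0; -0.0267 0.0169 0 0; -0.0267 0.0169 0 0; -0.0267 0.0169 0 0; -0.0267 0.0169 0 0; -0.0267 0.0169 0 0; -0.0267 0.0169 0 0; -0.027 0.0169 0.01 0; 0 0 0.018 0; 0 0 0 0; 0 0 0 0"
  hand: -0.1

```text
clock: 16.62
tcp_pos: [0.4982, -0.2498, 0.1972]
orientation: [-2.91, -1.181, -0.0]
contact_force: [0.5, 0.5, -0.4]
grip_width: 0.0466
gripper_force: 0.0
```

```bash
python3 -c "
from h import *
delta(.5,-.2508,.118,44)"
```

```text
t 16.62 tcp [ 0.4982 -0.2498  0.1972] az 44.19 F [ 0.5  0.5 -0.4] shift [0.0006 0.0021 0.0792] yaw 0.19 w 0.0466 gf 0.0
```

Request:
arm_command:
  plan: "0.0006 0.0021 0.01 0; 0 0 0.03 0; 0 0 0.025 0; 0 0 0.014 0; 0 0 0 0"

```text
clock: 17.25
tcp_pos: [0.4994, -0.2518, 0.1176]
orientation: [-2.911, -1.179, 0.002]
contact_force: [-0.1, 0.8, 0.2]
grip_width: 0.0471
gripper_force: 0.0
```

Request:
arm_command:
  plan: "0 0 0 0; 0 0 0 0; 0 0 0 0; 0 0 0 0; 0 0 0 0"
  hand: 1
  grip_force: 20

```text
clock: 17.88
tcp_pos: [0.5004, -0.2525, 0.1194]
orientation: [2.911, 1.178, 0.002]
contact_force: [0.6, -0.8, 5.9]
grip_width: 0.0236
gripper_force: 21.1
```

Request:
arm_command:
  plan: "0 0 -0.01 0; 0 0 -0.03 0; 0 0 -0.04 0; 0 0 -0.04 0; 0 0 -0.04 0; 0 0 0 0; 0 0 0 0"

```text
clock: 18.75
tcp_pos: [0.499, -0.2522, 0.278]
orientation: [-2.912, -1.178, 0.001]
contact_force: [-0.2, -0.6, -1.0]
grip_width: 0.0237
gripper_force: 20.6
```

```bash
python3 - <<'E'
from h import *
delta(*(O+.06*nz+.1*Z),44)
p,d=grab('scene'); p2,d2=grab('top')
a=p[160:340,300:480,::-1]; b=p2[170:290,320:460,::-1]
cv2.imwrite('pics/probe.png',np.hstack([cv2.resize(a,(400,400),interpolation=cv2.INTER_CUBIC),cv2.resize(b,(400,400),interpolation=cv2.INTER_CUBIC)]))
E
```

```text
t 18.75 tcp [ 0.499  -0.2522  0.278 ] az 44.06 F [-0.2 -0.6 -1. ] shift [ 0.2199 -0.1384  0.0278] yaw 0.06 w 0.0237 gf 20.6
```

View pics/probe.png

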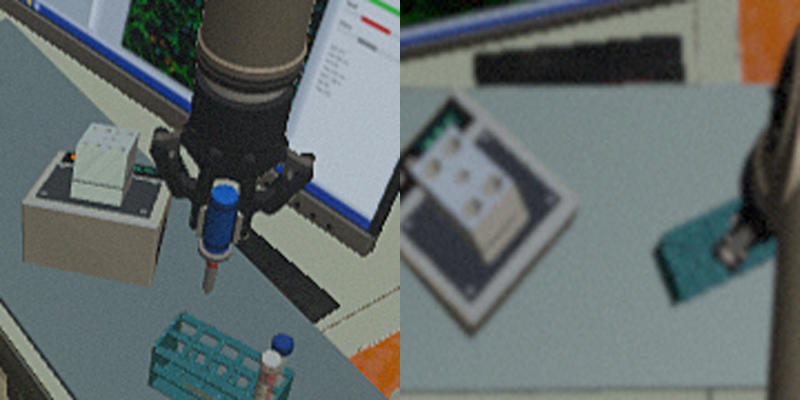

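The probe is held upright (scene tip at about (393.6,291.4)) and the seated block's top is clear in the top view (bore at about (342.0,222.8)).

```bash
python3 - <<'E'
from h import *
np.set_printoptions(precision=4,suppress=True)
def rayplane(n,uv,N,h):
    c=eyes.calibration(n); f=240/np.tan(np.radians(c['fov_y']/2))
    d=np.array([(uv[0]-c['cx'])/f,-(uv[1]-c['cy'])/f,-1])@R.from_rotvec(c['attitude']).as_matrix().T
    return c['origin']+d*((h-c['origin']@N)/(d@N))
h=O@nz+.06
print('exp',O+.06*nz,'top bore',rayplane('top',(342.05,223.1),nz,h),'wells',rayplane('top',(341.9,222.1),nz,h))
# tube wells / bore: dark blobs on the bright face, upsampled
for n,b in(('top',(318,200,370,250)),('scene',(325,205,370,245))):
    p=np.load(n+'.npz')['p']; g=cv2.GaussianBlur(cv2.cvtColor(p,cv2.COLOR_RGB2GRAY),(0,0),.7)[b[1]:b[3],b[0]:b[2]]
    g=cv2.resize(g,None,fx=8,fy=8,interpolation=cv2.INTER_CUBIC).astype(int)
    c=project(n,O+.06*nz)[0]; 
    v,u=np.mgrid[:g.shape[0],:g.shape[1]]; U=(u+.5)/8-.5+b[0]; V=(v+.5)/8-.5+b[1]
    for s,l in((0,0),(.03,.0135),(.03,-.0135),(-.03,.0135),(-.03,-.0135)):
        e=project(n,O+.06*nz+s*up+l*lat)[0]; m=np.hypot(U-e[0],V-e[1])<(3.2 if n=='top' else 3)
        w=np.clip(np.percentile(g[m],70)-g,0,None)*m; q=(np.sum(w*U)/w.sum(),np.sum(w*V)/w.sum())
        x=rayplane(n,q,nz,h)-O-.06*nz; print(n,(s,l),'found off s,l',x@up-s,x@lat-l)
t=rayplane('scene',(393.6,291.4),Z,.182); print('tip',t,'minus tcp',t-r.get_obs()['tcp_pos'])
# probe blue axis points
p,d,P=load('scene'); hh=cv2.cvtColor(p,cv2.COLOR_RGB2HSV); m=(hh[...,0]>100)&(hh[...,0]<120)&(hh[...,1]>140)
m[:240]=False;m[290:]=False;m[:,:385]=False;m[:,415:]=False
v,u=np.nonzero(m); q=P[m]; print('blue',len(u),u.mean(),v.mean(),q.mean(0))
for lo in range(v.min(),v.max(),4): k=(v>=lo)&(v<lo+4); print(lo+1.5,u[k].mean(),end=' ; ')
E
```

```text
exp [0.5607 0.0002 0.1502] top bore [ 0.5608 -0.0032  0.1513] wells [ 0.5639 -0.0029  0.1501]
top (0, 0) found off s,l 0.0001655894893864133 0.0034207284582817993
top (0.03, 0.0135) found off s,l 0.0007566407405891762 0.004028337116756325
top (0.03, -0.0135) found off s,l 0.0006492075824124088 0.004068187510668958
top (-0.03, 0.0135) found off s,l 0.0006977225515413417 0.0040279564923761165
top (-0.03, -0.0135) found off s,l 0.0005748598610547107 0.004158781129976528
scene (0, 0) found off s,l -0.006111994441953145 0.0011806560708414594
scene (0.03, 0.0135) found off s,l -8.9051276929146e-05 -0.0010047061418301442
scene (0.03, -0.0135) found off s,l 0.0044940226051240414 -0.0017743151196861987
scene (-0.03, 0.0135) found off s,l -0.0029467395099885413 -0.0008552696094015419
scene (-0.03, -0.0135) found off s,l -0.014314712627272089 -0.0021337014601626684
tip [ 0.501  -0.2531  0.182 ] minus tcp [ 0.0022 -0.001  -0.0951]
blue 331 398.97583081570997 257.8761329305136 [ 0.4923 -0.2601  0.2927]
244.5 400.45454545454544 ; 248.5 400.6326530612245 ; 252.5 400.2926829268293 ; 256.5 399.3333333333333 ; 260.5 398.3061224489796 ; 264.5 397.6326530612245 ; 268.5 397.5365853658537 ; 272.5 396.9047619047619 ;
```

```bash
cat >> h.py <<'E'
B=O+.06*nz+.0022*lat
def ptcp(D,s,phi):
    a=np.radians(phi); ax=np.sin(a)*hd+np.cos(a)*Z
    return B-D*nz+s*up+.101*ax-.005*Z-.0009*hd-.0006*lat
E
python3 - <<'E'
from h import *
M=np.array([hd,np.cross(-Z,hd),-Z])
w=[(-.015,.003,0),(-.003,-.0015,0),(.007,-.003,0),(.007,-.003,8),(.008,-.003,16),(.010,-.002,25),(.040,0,25)]
X=[ptcp(*k) for k in w]
for a,b,k in zip(X,X[1:],w[1:]): print(k,(M@(b-a)).round(4))
delta(*X[0],44)
E
```

```text
(-0.003, -0.0015, 0) [-0.001  -0.      0.0128]
(0.007, -0.003, 0) [-0.0029 -0.      0.0097]
(0.007, -0.003, 8) [ 0.0141 -0.      0.001 ]
(0.008, -0.003, 16) [0.0134 0.     0.0038]
(0.01, -0.002, 25) [0.0131 0.     0.0069]
(0.04, 0, 25) [-0.0145  0.      0.0263]
t 18.85 tcp [ 0.4987 -0.2521  0.2771] az 44.07 F [-0.5 -0.3 -0.4] shift [ 0.2228 -0.1365  0.0162] yaw 0.07 w 0.0236 gf 20.6
```

Request:
arm_command:
  plan: "0 0 -0.01 0; 0.0278 -0.0171 0 0; 0.0278 -0.0171 0 0; 0.0278 -0.0171 0 0; 0.0278 -0.0171 0 0; 0.0278 -0.0171 0 0; 0.0278 -0.0171 0 0; 0.0278 -0.0171 0 0; 0.028 -0.0168 0 0; 0 0 0.02 0; 0 0 0 0; 0 0 0 0"

```text
clock: 20.35
tcp_pos: [0.5648, 0.0, 0.2689]
orientation: [2.912, 1.177, -0.0]
contact_force: [0.1, 0.7, -0.4]
grip_width: 0.0235
gripper_force: 20.6
```

```bash
python3 - <<'E'
from h import *
delta(*ptcp(-.015,.003,0),44)
p,d=grab('scene'); a=p[200:280,310:390,::-1]
cv2.imwrite('pics/hover.png',cv2.resize(a,(560,560),interpolation=cv2.INTER_CUBIC))
print(project('scene',[B,ptcp(-.015,.003,0)*0+B+.015*nz+.003*up]))
E
```

```text
t 20.35 tcp [0.5648 0.     0.2689] az 44.02 F [ 0.1  0.7 -0.4] shift [-0.0001 -0.0014  0.0078] yaw 0.02 w 0.0235 gf 20.6
[[348.4600711  221.57551475]
 [349.04326879 216.10875428]]
```

View pics/hover.png

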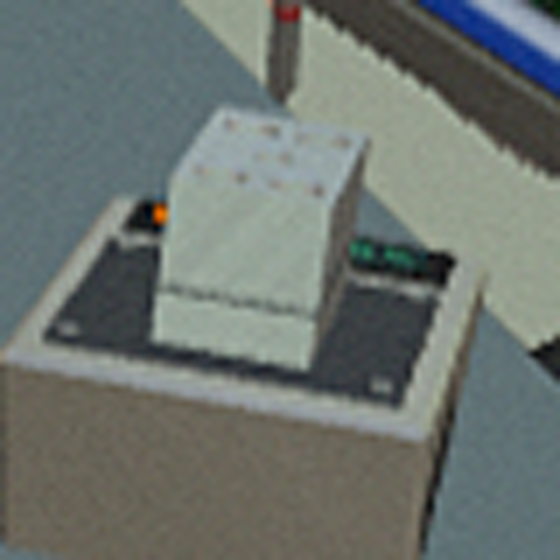

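```bash
python3 - <<'E'
from h import *
def rp(n,uv,N,h):
    c=eyes.calibration(n); f=240/np.tan(np.radians(c['fov_y']/2))
    d=np.array([(uv[0]-c['cx'])/f,-(uv[1]-c['cy'])/f,-1])@R.from_rotvec(c['attitude']).as_matrix().T
    return c['origin']+d*((h-c['origin']@N)/(d@N))
tip=rp('scene',(350.6,215.2),Z,.173); b=rp('scene',(349.3,222.4),nz,B@nz)
o=r.get_obs()['tcp_pos']
print('tip-tcp hd,lat',(tip-o)@hd,(tip-o)@lat,'bore-B up,lat',(b-B)@up,(b-B)@lat,'tip-bore',(tip-b)@hd,(tip-b)@lat,(tip-b)@Z)
E
```

```text
tip-tcp hd,lat -0.003995162346580083 0.00354013159725044 bore-B up,lat 0.00542924584196535 0.003023464773079144 tip-bore 0.00386492271695739 0.0014241775876866142 0.02052703433750669
```

The tip (350.6,215.2) against the bore (349.3,222.4) agrees with the model: 1.4 mm sideways to correct. Lowering the tip into the mouth.

Request:
arm_command:
  plan: "0 -0.0014 0.0078 0; -0.001 0 0.009 0; 0 0 0.0038 0; 0 0 0 0; -0.001 0 0.0033 0; -0.001 0 0.0032 0; -0.001 0 0.0032 0; 0 0 0 0; 0 0 0 0"

```text
clock: 21.52
tcp_pos: [0.5609, -0.0011, 0.2382]
orientation: [-2.912, -1.179, -0.0]
contact_force: [-0.3, 0.4, -0.7]
grip_width: 0.0233
gripper_force: 20.6
```

```bash
python3 - <<'E'
from h import *
delta(*ptcp(.007,-.003,0),44)
E
```

```text
t 21.52 tcp [ 0.5609 -0.0011  0.2382] az 44.07 F [-0.3  0.4 -0.7] shift [-0.0003  0.0005 -0.0004] yaw 0.07 w 0.0233 gf 20.6
```

Request:
arm_command:
  plan: "0.005 0 0 0; 0.005 0 0 0; 0.004 0 0.001 0; 0 0 0 0"

```text
clock: 22.02
tcp_pos: [0.5714, 0.0088, 0.2373]
orientation: [2.912, 1.179, 0.001]
contact_force: [-2.1, -1.2, 2.2]
grip_width: 0.0233
gripper_force: 20.7
```

Request:
arm_command:
  plan: "0.0045 0 0.001 0; 0.0045 0 0.001 0; 0.0045 0 0.0018 0; 0 0 0 0"

```text
clock: 22.52
tcp_pos: [0.5808, 0.0183, 0.233]
orientation: [-2.912, -1.179, -0.0]
contact_force: [-0.2, -2.1, 0.6]
grip_width: 0.0234
gripper_force: 20.8
```

```bash
python3 - <<'E'
from h import *
delta(*ptcp(.01,-.002,25),44)
p,d=grab('scene'); a=p[180:260,310:390,::-1]
cv2.imwrite('pics/rot.png',cv2.resize(a,(560,560),interpolation=cv2.INTER_CUBIC))
E
```

```text
t 22.52 tcp [0.5808 0.0183 0.233 ] az 44.1 F [-0.2 -2.1  0.6] shift [0.0124 0.0007 0.0062] yaw 0.1 w 0.0234 gf 20.8
```

View pics/rot.png

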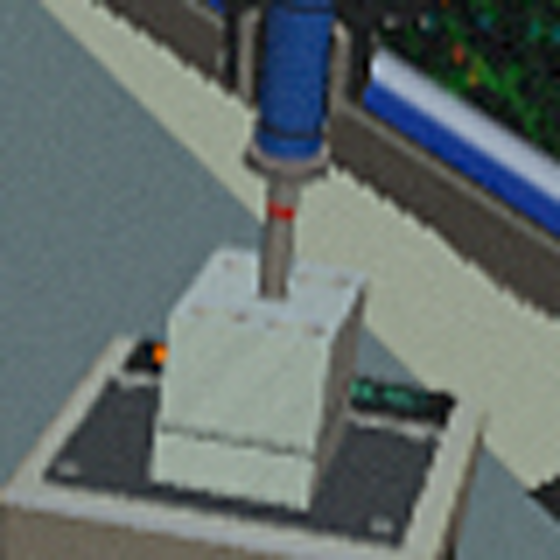

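The shaft is in the bore at about (275,295) in the crop and pivoting, and the red ring shows about 30 mm still to go. I'll finish the tilt, then insert along the normal.

Request:
arm_command:
  plan: "0.0042 0 0.002 0; 0.0042 0 0.002 0; 0.004 0 0.0022 0; 0 0 0 0"

```text
clock: 23.08
tcp_pos: [0.5896, 0.0269, 0.2268]
orientation: [-2.912, -1.179, 0.0]
contact_force: [-0.9, -1.4, 0.2]
grip_width: 0.0236
gripper_force: 20.9
```

Request:
arm_command:
  plan: "-0.002 0 0.004 0; -0.002 0 0.004 0; -0.002 0 0.004 0; 0 0 0 0"

```text
clock: 23.58
tcp_pos: [0.5847, 0.0224, 0.2145]
orientation: [-2.912, -1.178, 0.001]
contact_force: [-0.3, -0.2, 0.2]
grip_width: 0.0234
gripper_force: 20.7
```

```bash
python3 - <<'E'
from h import *
delta(*ptcp(.04,0,25),44)
E
```

```text
t 23.57 tcp [0.5847 0.0224 0.2145] az 44.06 F [-0.3 -0.2  0.2] shift [-0.0078  0.0009  0.0141] yaw 0.06 w 0.0234 gf 20.7
```

Request:
arm_command:
  plan: "-0.002 0 0.0037 0; -0.002 0.0005 0.0036 0; -0.002 0 0.0036 0; -0.0005 0 0.001 0; 0 0 0 0"

```text
clock: 24.2
tcp_pos: [0.5808, 0.0175, 0.2032]
orientation: [-2.912, -1.179, 0.0]
contact_force: [-0.6, -0.3, -0.4]
grip_width: 0.0237
gripper_force: 20.7
```

Request:
arm_command:
  plan: "-0.0005 0 0.001 0; -0.0005 0 0.001 0; 0 0 0 0"

```text
clock: 24.58
tcp_pos: [0.5801, 0.0168, 0.2011]
orientation: [2.912, 1.179, -0.0]
contact_force: [0.1, -0.1, -0.8]
grip_width: 0.0232
gripper_force: 20.7
```

Request:
arm_command:
  plan: "-0.0005 0 0.001 0; -0.0005 0 0.001 0; 0 0 0 0"

```text
clock: 24.95
tcp_pos: [0.5802, 0.0167, 0.2001]
orientation: [2.912, 1.179, 0.003]
contact_force: [0.5, 0.8, 5.6]
grip_width: 0.0235
gripper_force: 21.2
```

Request:
arm_command:
  plan: "-0.0004 0 0.001 0; 0 0 0 0"

```text
clock: 25.2
tcp_pos: [0.5804, 0.0168, 0.1997]
orientation: [2.912, 1.179, 0.005]
contact_force: [0.2, 2.6, 9.1]
grip_width: 0.0236
gripper_force: 21.5
```

Request:
arm_command:
  plan: "0 0 0 0; 0 0 0 0; 0 0 0 0; 0 0 0 0"
  hand: -0.2

```text
clock: 25.7
tcp_pos: [0.579, 0.0157, 0.198]
orientation: [-2.912, -1.178, 0.001]
contact_force: [-0.3, 0.4, -0.2]
grip_width: 0.0517
gripper_force: 0.0
```

Request:
arm_command:
  plan: "0.01 0 -0.02 0; 0.01 0 -0.03 0; 0 0 -0.05 0; 0 0 -0.05 0; 0 0 -0.05 0; 0 0 0 0; 0 0 0 0"

```text
clock: 26.58
tcp_pos: [0.5932, 0.0295, 0.3975]
orientation: [2.912, 1.178, -0.002]
contact_force: [-0.8, -0.6, -0.5]
grip_width: 0.0513
gripper_force: 0.0
```

```bash
python3 - <<'E'
from h import *
delta(*ptcp(.04,0,25),44)
blockpose('scene',O)
p=np.load('scene.npz')['p']; a=p[180:270,300:390,::-1]; p2,_=grab('top'); b=p2[180:270,300:390,::-1]
cv2.imwrite('pics/end.png',np.hstack([cv2.resize(x,(400,400),interpolation=cv2.INTER_CUBIC) for x in(a,b)]))
E
```

```text
t 26.57 tcp [0.5932 0.0295 0.3975] az 44.06 F [-0.8 -0.6 -0.5] shift [-0.0186  0.0002  0.197 ] yaw 0.06 w 0.0513 gf 0.0
 scene top n 329 h 0.0583 tilt 22.4 roll 0.2 s range [-0.0453  0.0479] l range [-0.0252  0.0297]
  end face s 0.044 447 l range [-0.0249  0.029 ]
```

View pics/end.png

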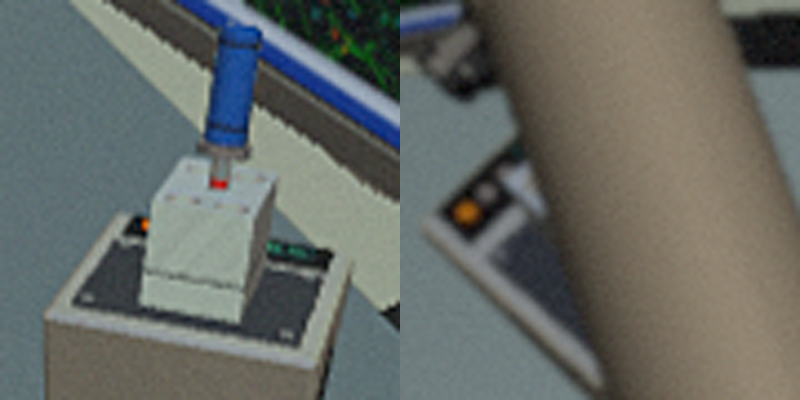

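The red ring at (219,184) meets the block's top face. The block still sits flat, and the gripper is well clear. Handing in.

```bash
python3 -c "
from h import *
print(ticket.hand_in())"
```

```text
the job is handed in; nothing more can be done
None
```

The block is seated flat over both pins and the probe is bottomed in its bore with the red ring at the top face; I let go of both and handed the job in at about 27 s, and the hand-in returned no verdict.

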